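# Stack the filter support, spacer and clamp cap on the keyed pillar

## Robot

A 6-joint arm with a two-finger parallel gripper is mounted at the origin on a cart in front of the work surface, level with it; the furniture and walls round the work are solid. World frame = base frame: x ahead of the robot, y to its left, z up, the work surface at z = 0. Lengths are in m, angles in rad, forces in N, time in s.
With the tool pointing down it reaches from about 0.35 to 0.775 m from the base axis. Payload 7.3 kg.
Tool frame: the origin (TCP) lies midway between the tips of the shut fingers; the grasp point (between the pads) lies 19 mm behind it; z points along the fingers, y is the line along which they close (so a half turn about z gives the same grasp; the last joint's range is limited). The gripper opens to 92 mm and grips with 3 to 60 N. Pads are 19 mm wide; open, the fingers measure 130 mm over their backs; the gripper's body (75 mm by 190 mm) begins 47 mm behind the grasp point.
Start: joints at [-1.482, 0.342, 1.524, -0, 1.275, -0.146], TCP at [0.122, -0.511, 0.227] pointing down, gripper open.
Joint ranges: [-2.53, 2.53], [-0.77, 2.02], [0.04, 2.7], [-1, 4.14], [0.28, 2.66], [-3.11, 3.11]. Speed limits (rad/s): [2.57, 2.57, 3.14, 3.14, 3.14, 3.14].

## Interface

Orientations are given as [roll, pitch, yaw] about the fixed x, y, z axes, in that order (R = Rz(yaw) Ry(pitch) Rx(roll)).
In Python, from cell import robot, read_camera, camera_params, nets gives the robot as it stands. The module is installed in compiled form; this text tells all that it offers.
- The arm moves only by the tool step_arm, never from a script. Its argument "steps" is a list of rows, each an object of numbers: "x", "y", "z": the shift along the tool's x, y, z as a fraction of full scale; "rx", "ry", "rz": the turn, a rotation vector about the tool's x, y, z as a fraction of full scale; "claw": the opening, from -1 (shut) to 1 (fully open). In form: [{"x": .., "y": .., "z": .., "rx": .., "ry": .., "rz": .., "claw": ..}, ...]. A call has 1 to 12 rows; each row is the pose to reach, as a shift and turn from the pose commanded when the call began, along the tool's axes at that moment; what a row does not reach only later rows make up. Full scale, the value 1, is 750 mm for a shift and pi/4 rad for a turn. A row lasts 1/12 s, in which the tool goes at most 41.7 mm and 7.16 degrees, less where a joint would pass 70% of its speed; a pose out of reach is approached as far as the arm can. A call with a number of a shift or a turn outside -1 to 1 is refused whole. A call with a gripper value outside its range is refused whole. The fingers move at their own pace and stop on an object; "squeeze" is the grip in N (left out, the last holds). Time passes only in rows, so rows that repeat a pose let the fingers close. It gives the time, the measured TCP pose, the force, the opening and the grip force at its end, in the units of the state.
- robot.observe(): the state, without advancing time (a new reading comes with each control period).
- read_camera(name): name is "side" or "top" or "wrist"; returns (picture, depth): 420x560x3 uint8, blue, green, red; 420x560 float32, m along the optical axis (not along the pixel's ray), 0 where there is no reading.
- camera_params(name): a dict with "fx", "fy", "cx", "cy" (pixels), "R" (3x3) and "t" (3): a world point X has camera coordinates R X + t; the wrist camera has in their place "hand_eye" (4x4, takes a point from camera to tool coordinates, whose origin is the TCP and whose axes are the flange's). Camera axes: x right, y down, z forward; pixel columns grow to the right and rows downward; lengths in m; the calibration is good to about 2 mm. The wrist camera is an equidistant fisheye: a pixel r from the principal point sees the ray r / f radians off the axis. A picture is of the moment at which its call begins: read the wrist's pose just before it. camera_params takes no time and is no camera call.
- robot.hand_in(): hands the job in; it is judged then, once.
Trained networks look in the newest picture that a camera, given by its name, has taken for a name from the list of things; names that differ only in an ending like _2 or _b are one class to them, and where a whole thing is asked for, a point or a joint stands for the part that bears it (a point fixed in the world has none). Each returns a list of dicts, best first, with "conf" (0 to 1); they miss things now and then, are a little off and sometimes report something else, mostly with a low value. They report only what shows in the picture. A call takes as long as a camera call.
- nets.masks_of(camera, query): "region" (420x560 bool, what is visible of it) and "box" ([left, top, right, bottom] in pixels, round what is visible of it).
- nets.landmark_of(camera, query): "pixel" ([row, column] in pixels: a listed point, or the origin of a listed thing).
The state is a dict: "time": time; "qpos": joint angles; "qvel": joint speeds; "joint_efforts": joint torques, N m; "tool_pos": TCP position; "tool_rot": TCP orientation; "contact_force": force on the tool from outside, world axes, zero at the start; "torque": the same for the moment, N m; "opening": finger opening in m; "grip_force": force on a finger pad.
Only numpy, scipy, OpenCV 4.12 (cv2) and the standard library are available. Lean on these libraries where they do the work, as an engineer would, in place of code of your own. Each camera call takes 0.05 s, during which the arm holds its last target. There are 200 camera calls.

## Task

Assemble the filter stack on the fixed pillar stand: first the long filter support, turned until its grooves drop over the pillar's cross pin and it lies flat on the shoulder, then the taller of the two spacer rings flat on the support, and last the knobbed clamp cap over the pillar's tip, flat on the spacer. Leave the shorter ring, the tape roll and the fork clamp where they are, and let go of everything.

Things in the scene. Friction and masses are not known exactly. Their poses are not given: they have to be found in the camera images.
- stand: Fixed stand: aluminium base plate 110 x 110 x 10 mm; on it a round dark boss (diameter 64 mm) whose flat shoulder is 50 mm above the table; from its centre a dark pillar (diameter 25 mm) rises to 115 mm above the table, its last 7 mm tapering to diameter 17. A cross pin sits just above the shoulder (see seat). Origin: centre of the plate's underside, z up.
- seat (a point): Point on the pillar's axis at shoulder height, 50 mm above the table. A fixed round cross pin (diameter 8 mm, 58 mm from end to end) goes level through the pillar here, its top 9 mm above the shoulder. It points a different, unreported way each time, unrelated to the stand's yaw (nor to this point's): find it by feel.
- support: Filter support: loose aluminium bar 130 mm (x) x 50 (y) x 20 thick, 0.11 to 0.23 kg, a filter glass near each end, a 29 mm bore in the middle. Two grooves 11 mm wide, 10 deep cross at right angles under the middle, along x and y; either fits the pin. Not lined up, it stops on the pin with its underside 9 mm above the shoulder. Origin: centre of the underside; starts right way up.
- spacer: The taller spacer ring: loose aluminium ring, outer diameter 56 mm, bore 29 mm, 30 mm tall, 0.12 kg. Origin: centre of its underside.
- short_spacer: The shorter spacer ring, to be left alone: same diameters, only 16 mm tall. Origin: centre of its underside.
- cap: Clamp cap: aluminium skirt of outer diameter 56 mm and height 28 mm with a blind bore of diameter 29 mm, 20 mm deep, open below; on top a dark knob of diameter 40 mm, from 28 to 56 mm above the underside, to grip it by. 0.17 to 0.35 kg. Origin: centre of its underside.
- tape_roll: Roll of black tape lying flat, 57 x 54 x 19 mm, a bystander. Origin: centre of its underside.
- fork_clamp: Spare steel clamping fork lying flat, 38 x 68 x 16 mm, a bystander. Origin: centre of its underside.

How it is judged:
By the outcome, as a careful person would: the job done as asked, in the order asked, and still so for the second after the job is handed in, with the robot touching nothing.
It also fails if it takes over 69 s, if anything falls off the work surface, if the arm or the gripper's body presses on something with over 40 N, if the wrist force passes 120 N, or if a joint passes its speed limit or range.

## Working session

There is one attempt and no reset: what is moved stays moved. The work goes in short steps, Python scripts to look and compute and a tool call to move; the robot and the scene stay as the last step left them, time stands still between calls to the robot, and variables do not carry over. Pictures are saved under pics/ and viewed, at most 10 in all, crops included, and the job is handed in when it is done.

Besides the shell and the picture viewer there is one more tool, called after ">>>" as name([rows], argument=value, ...), one row to a line, values as JSON. step_arm: Moves the arm, as the interface text tells. Its arguments: {"type":"object","properties":{"steps":{"type":"array","items":{"type":"object","properties":{"x":{"type":"number","minimum":-1,"maximum":1},"y":{"type":"number","minimum":-1,"maximum":1},"z":{"type":"number","minimum":-1,"maximum":1},"rx":{"type":"number","minimum":-1,"maximum":1},"ry":{"type":"number","minimum":-1,"maximum":1},"rz":{"type":"number","minimum":-1,"maximum":1},"claw":{"type":"number"}}}},"squeeze":{"type":"number"}},"required":["steps"]}

```bash
mkdir -p pics
cat > h.py <<'E'
import numpy as np, cv2
from cell import robot, read_camera, camera_params, nets
from scipy.spatial.transform import Rotation as Ro
def cloud(cam,d):
    p=camera_params(cam); v,u=np.indices(d.shape)
    X=np.stack([(u-p['cx'])/p['fx']*d,(v-p['cy'])/p['fy']*d,d],-1)
    return (X-np.array(p['t']))@np.array(p['R'])
E
python3 - <<'E'
from h import *
s=robot.observe(); print({k:np.round(v,3) for k,v in s.items()})
ims=[]
for cam in ['top','side']:
    im,d=read_camera(cam); ims.append(im); P=cloud(cam,d)
    p=camera_params(cam); print(cam,np.round(-np.array(p['R']).T@p['t'],3))
    for q in ['stand','support','spacer','short_spacer','cap','tape_roll','fork_clamp']:
        for m in nets.masks_of(cam,q)[:2]:
            r=m['region']&(d>0); X=P[r]
            if len(X)<20: print(q,m['conf'],m['box'],'few'); continue
            zt=np.percentile(X[:,2],95); T=X[X[:,2]>zt-.006]
            rect=cv2.minAreaRect((T[:,:2]*1000).astype(np.float32))
            print(q,round(m['conf'],2),np.round(m['box']),'zt',round(zt,3),'topmean',np.round(T.mean(0),3),'rect',np.round(rect[0],0),np.round(rect[1],0),round(rect[2]))
    cv2.imwrite(f'pics/{cam}0.png',im)
print(robot.observe()['time'])
E
```

```text
{'time': np.float64(0.0), 'qpos': array([-1.482,  0.343,  1.525, -0.   ,  1.275, -0.146]), 'qvel': array([ 0.002, -0.001,  0.   ,  0.   , -0.001,  0.   ]), 'joint_efforts': array([ 2.0000e-03, -4.3124e+01, -2.4422e+01,  7.2000e-02,  5.6000e-02,
       -0.0000e+00]), 'tool_pos': array([ 0.122, -0.51 ,  0.226]), 'tool_rot': array([-3.14 , -0.   ,  0.235]), 'contact_force': array([-0.019,  0.751,  0.058]), 'torque': array([-0.058, -0.01 ,  0.038]), 'grip_force': np.float64(0.0), 'opening': np.float64(0.092)}
top [ 0.43  -0.029  1.583]
stand 0.71 [245. 186. 288. 230.] zt 0.055 topmean [0.589 0.021 0.053] rect [590.  22.] [60. 59.] 0
support 0.79 [151. 234. 168. 275.] zt 0.026 topmean [0.45  0.34  0.023] rect [452. 340.] [ 51. 130.] 86
spacer 0.68 [350. 202. 373. 221.] zt 0.036 topmean [ 0.578 -0.268  0.033] rect [ 577. -267.] [53. 51.] 44
short_spacer 0.5 [393. 205. 411. 222.] zt 0.022 topmean [ 0.572 -0.395  0.019] rect [ 571. -394.] [50. 50.] 55
cap 0.59 [316. 193. 340. 209.] zt 0.061 topmean [ 0.608 -0.161  0.059] rect [ 607. -161.] [36. 36.] 88
tape_roll 0.63 [214. 242. 234. 258.] zt
[... 344 characters left out ...]
05 topmean [0.587 0.011 0.049] rect [587.  14.] [58. 62.] 80
support 0.86 [196. 142. 234. 157.] zt 0.021 topmean [0.451 0.335 0.019] rect [452. 335.] [ 58. 122.] 85
spacer 0.67 [254. 270. 278. 303.] zt 0.031 topmean [ 0.576 -0.273  0.029] rect [ 575. -272.] [54. 55.] 69
short_spacer 0.72 [257. 321. 283. 346.] zt 0.018 topmean [ 0.57  -0.399  0.015] rect [ 569. -398.] [55. 54.] 21
cap 0.86 [266. 237. 288. 268.] zt 0.057 topmean [ 0.605 -0.167  0.055] rect [ 606. -164.] [41. 36.] 75
tape_roll 0.47 [208. 174. 229. 192.] zt 0.02 topmean [0.463 0.145 0.017] rect [464. 145.] [54. 55.] 58
fork_clamp 0.69 [305. 229. 332. 239.] zt 0.012 topmean [ 0.717 -0.092  0.01 ] rect [717. -93.] [37. 62.] 84
0.8
```

View pics/top0.png

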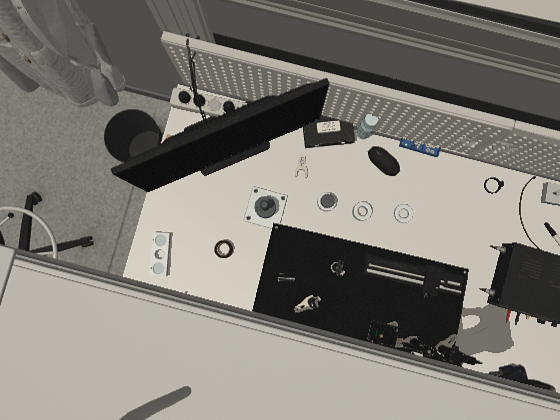

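View pics/side0.png

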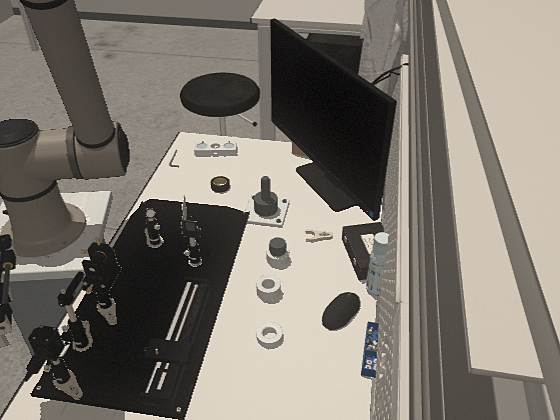

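Run:
```python
from h import *
P=[]
for cam in ['top','side']:
    im,d=read_camera(cam); X=cloud(cam,d)[d>0]; P.append(X)
P=np.vstack(P)
print('max height map, rows x 0.2..0.9, cols y 0.5..-0.5 (cm)')
print('      ',[f'{y:.2f}' for y in np.arange(.5,-.6,-.08)])
for x in np.arange(.1,.95,.06):
    r=[]
    for y in np.arange(.5,-.6,-.08):
        m=(abs(P[:,0]-x)<.03)&(abs(P[:,1]-y)<.04)&(P[:,2]<1)
        r.append(int(100*np.percentile(P[m,2],98)) if m.sum()>5 else -9)
    print(f'{x:.2f}',r)
p=camera_params('wrist'); print(p)
m=(abs(P[:,0]-.59)<.1)&(abs(P[:,1]-.02)<.1)&(P[:,2]>.08)
print(P[m].mean(0),m.sum(),P[m][:,2].max(), np.round(P[m][::3],3)[:25])
```

```text
max height map, rows x 0.2..0.9, cols y 0.5..-0.5 (cm)
       ['0.50', '0.42', '0.34', '0.26', '0.18', '0.10', '0.02', '-0.06', '-0.14', '-0.22', '-0.30', '-0.38', '-0.46', '-0.54']
0.10 [-9, -9, -9, -9, 0, 0, 28, 27, 0, -9, 0, 33, 33, 2]
0.16 [-9, -9, -9, -9, 0, 0, 28, 44, 63, 0, 3, 33, 33, 34]
0.22 [-9, -9, -9, -9, 0, 0, 32, 50, 63, 3, 18, 18, 18, 56]
0.28 [-9, 0, 0, 0, 0, 2, 25, 21, 13, 3, 17, 3, 3, 3]
0.34 [0, 0, 0, 0, 0, 0, 3, 3, 13, 3, 3, 5, 7, 6]
0.40 [-9, 0, 2, 0, 0, 0, 4, 9, 8, 15, 6, 5, 6, 6]
0.46 [-9, 0, 2, 0, 2, 2, 3, 3, 3, 3, 5, 3, 3, 0]
0.52 [-9, 0, 2, 0, 1, 0, 3, 3, 3, 3, 0, 1, 0, 0]
0.58 [-9, 0, 0, 0, 0, 1, 11, 1, 5, 4, 3, 2, 1, 0]
0.64 [-9, 0, 40, 40, 0, 1, 5, 1, 5, 2, 0, 0, 0, 0]
0.70 [-9, -9, 38, 40, 40, 39, 0, 1, 0, 0, 3, 96, 0, 73]
0.76 [-9, -9, -9, 34, 40, 40, 40, 37, 4, 4, 96, 96, 84, 70]
0.82 [-9, -9, 6, 1, 24, 37, 40, 75, 80, 83, 85, 32, 32, 33]
0.88 [61, -9, 4, 6, 29, 70, 73, 76, 36, 32, 33, 19, 34, 34]
0.94 [62, -9, 4, 31, 32, 33, 33, 32, 18, 33, 34, 34, 34, -9]
{'fx': 325.19226210127806, 'fy': 325.19226210127806, 'cx': 278.6922844448008, 'cy': 212.42921096
[... 245 characters left out ...]
1,
        -1.57604141e-01],
       [ 0.00000000e+00,  0.00000000e+00,  0.00000000e+00,
         1.00000000e+00]])}
[0.58776139 0.01734086 0.10459296] 196 0.12111744385325088 [[0.602 0.026 0.108]
 [0.599 0.032 0.109]
 [0.598 0.023 0.114]
 [0.599 0.015 0.111]
 [0.596 0.026 0.112]
 [0.595 0.017 0.118]
 [0.592 0.031 0.119]
 [0.593 0.023 0.114]
 [0.592 0.014 0.119]
 [0.589 0.031 0.118]
 [0.589 0.023 0.118]
 [0.59  0.015 0.114]
 [0.586 0.031 0.121]
 [0.587 0.023 0.115]
 [0.586 0.014 0.119]
 [0.583 0.029 0.12 ]
 [0.583 0.02  0.119]
 [0.585 0.012 0.107]
 [0.581 0.026 0.119]
 [0.581 0.017 0.115]
 [0.58  0.03  0.095]
 [0.578 0.02  0.115]
 [0.578 0.027 0.091]
 [0.583 0.029 0.114]
 [0.59  0.025 0.116]]
```

>>> step_arm([
  {"z": -0.05},
  {"x": 0.629, "y": -0.577, "z": -0.05, "rz": 0.3},
  {"x": 0.629, "y": -0.577, "z": -0.05, "rz": 0.3},
  {"x": 0.629, "y": -0.577, "z": -0.05, "rz": 0.3},
  {"x": 0.629, "y": -0.577, "z": -0.05, "rz": 0.3},
  {"x": 0.629, "y": -0.577, "z": -0.05, "rz": 0.3},
  {"x": 0.629, "y": -0.577, "z": -0.05, "rz": 0.3},
  {"x": 0.629, "y": -0.577, "z": -0.05, "rz": 0.3},
  {"x": 0.629, "y": -0.577, "z": -0.05, "rz": 0.3},
  {"x": 0.629, "y": -0.577, "z": -0.05, "rz": 0.3},
  {"x": 0.629, "y": -0.577, "z": -0.05, "rz": 0.3},
  {"x": 0.629, "y": -0.577, "z": -0.05, "rz": 0.3},
])

```text
$.steps[0]: bad value
```

```bash
cat >> h.py <<'E'
def T_tool(s):
    T=np.eye(4); T[:3,:3]=Ro.from_euler('xyz',s['tool_rot']).as_matrix(); T[:3,3]=s['tool_pos']; return T
def wcloud(d,s):
    p=camera_params('wrist'); v,u=np.indices(d.shape)
    a=(u-p['cx'])/p['fx'];b=(v-p['cy'])/p['fy']; r=np.hypot(a,b)+1e-9
    k=np.tan(r)/r*d
    T=T_tool(s)@np.array(p['hand_eye'])
    return np.stack([a*k,b*k,d],-1)@T[:3,:3].T+T[:3,3]
def wlook(name=None):
    s=robot.observe(); im,d=read_camera('wrist')
    if name: cv2.imwrite('pics/'+name,im)
    return s,im,d,wcloud(d,s)
def go(x,y,z,yaw=None,s=None):
    s=s or robot.observe(); T=T_tool(s); y0=s['tool_rot'][2]
    dl=T[:3,:3].T@(np.array([x,y,z])-T[:3,3])/.75
    if yaw is None: yaw=y0
    R=T[:3,:3].T@Ro.from_euler('xyz',[np.pi,0,yaw]).as_matrix()
    print('go xyz',np.round(dl,4),'r',np.round(Ro.from_matrix(R).as_rotvec()/(np.pi/4),4))
E
python3 - <<'E'
from h import *
go(.48,.02,.25,0); s=robot.observe(); print(s['tool_pos'],s['tool_rot'])
E
```

```text
go xyz [ 0.6286 -0.577  -0.0311] r [ 1.000e-04 -0.000e+00  2.989e-01]
[ 0.12217287 -0.5105924   0.22674182] [3.14150846e+00 2.58404772e-06 2.34794187e-01]
```

>>> step_arm([
  {"x": 0, "y": 0, "z": -0.05, "rx": 0, "ry": 0, "rz": 0, "claw": 1},
  {"x": 0.629, "y": -0.577, "z": -0.05, "rx": 0, "ry": 0, "rz": 0.3, "claw": 1},
  {"x": 0.629, "y": -0.577, "z": -0.05, "rx": 0, "ry": 0, "rz": 0.3, "claw": 1},
  {"x": 0.629, "y": -0.577, "z": -0.05, "rx": 0, "ry": 0, "rz": 0.3, "claw": 1},
  {"x": 0.629, "y": -0.577, "z": -0.05, "rx": 0, "ry": 0, "rz": 0.3, "claw": 1},
  {"x": 0.629, "y": -0.577, "z": -0.05, "rx": 0, "ry": 0, "rz": 0.3, "claw": 1},
  {"x": 0.629, "y": -0.577, "z": -0.05, "rx": 0, "ry": 0, "rz": 0.3, "claw": 1},
  {"x": 0.629, "y": -0.577, "z": -0.05, "rx": 0, "ry": 0, "rz": 0.3, "claw": 1},
  {"x": 0.629, "y": -0.577, "z": -0.05, "rx": 0, "ry": 0, "rz": 0.3, "claw": 1},
  {"x": 0.629, "y": -0.577, "z": -0.05, "rx": 0, "ry": 0, "rz": 0.3, "claw": 1},
  {"x": 0.629, "y": -0.577, "z": -0.05, "rx": 0, "ry": 0, "rz": 0.3, "claw": 1},
  {"x": 0.629, "y": -0.577, "z": -0.05, "rx": 0, "ry": 0, "rz": 0.3, "claw": 1},
])

```text
time: 1.9
tool_pos: [0.3793, -0.1288, 0.2646]
tool_rot: [3.141, -0.001, -0.001]
contact_force: [1.4, -0.2, 0.8]
opening: 0.0919
grip_force: 0.0
```

Run:
```python
from h import *
go(.48,.02,.25,0); s=robot.observe(); print(s['tool_pos'],s['tool_rot'],s['time'])
```

```text
go xyz [ 0.1341 -0.1985  0.0194] r [ 0.0009 -0.0011 -0.0013]
[ 0.37925976 -0.1287869   0.2645645 ] [ 3.14091550e+00 -8.73367481e-04 -1.00925249e-03] 1.9
```

>>> step_arm([
  {"x": 0.134, "y": -0.199, "z": 0.02, "rx": 0, "ry": 0, "rz": 0, "claw": 1},
  {"x": 0.134, "y": -0.199, "z": 0.02, "rx": 0, "ry": 0, "rz": 0, "claw": 1},
  {"x": 0.134, "y": -0.199, "z": 0.02, "rx": 0, "ry": 0, "rz": 0, "claw": 1},
  {"x": 0.134, "y": -0.199, "z": 0.02, "rx": 0, "ry": 0, "rz": 0, "claw": 1},
  {"x": 0.134, "y": -0.199, "z": 0.02, "rx": 0, "ry": 0, "rz": 0, "claw": 1},
  {"x": 0.134, "y": -0.199, "z": 0.02, "rx": 0, "ry": 0, "rz": 0, "claw": 1},
  {"x": 0.134, "y": -0.199, "z": 0.02, "rx": 0, "ry": 0, "rz": 0, "claw": 1},
])

```text
time: 2.48
tool_pos: [0.479, 0.0189, 0.2489]
tool_rot: [3.141, 0.001, 0.001]
contact_force: [-1.1, -0.1, -1.0]
opening: 0.0921
grip_force: 0.0
```

Run:
```python
from h import *
s,im,d,P=wlook('w1.png'); print(s['tool_pos'],s['tool_rot'],s['time'])
for q in ['seat','stand']:
    for l in nets.landmark_of('wrist',q)[:2]: print(q,l)
for q in ['stand','support','cap','spacer','short_spacer']:
    for m in nets.masks_of('wrist',q)[:2]:
        r=m['region']&(d>0); X=P[r]
        if len(X)<20: continue
        zt=np.percentile(X[:,2],95)
        T=X[X[:,2]>zt-.005]; rect=cv2.minAreaRect((T[:,:2]*1000).astype(np.float32))
        print(q,round(m['conf'],2),np.round(m['box']),round(zt,4),rect)
        if q=='stand':
            for lo,hi in [(.1,.125),(.045,.053),(.053,.065),(.004,.016)]:
                T=X[(X[:,2]>lo)&(X[:,2]<hi)]; print(lo,hi,len(T), T.mean(0), cv2.minAreaRect((T[:,:2]*1000).astype(np.float32)))
```

```text
[0.47903035 0.01893986 0.24885832] [3.14121125e+00 1.00061065e-03 1.34664464e-03] 2.4833
seat {'pixel': [93.9, 275.4], 'conf': 0.62}
stand {'pixel': [96.3, 276.6], 'conf': 0.79}
support 0.64 [ 41. 159.  86. 251.] 0.0206 ((448.861083984375, 338.75506591796875), (53.58744430541992, 131.1996307373047), 86.7285385131836)
cap 0.75 [403.  65. 452. 109.] 0.0565 ((603.8300170898438, -162.9702606201172), (38.43871307373047, 38.276405334472656), 58.610103607177734)
spacer 0.56 [464.  99. 511. 139.] 0.0306 ((575.2825927734375, -269.8019714355469), (54.38297653198242, 55.287418365478516), 29.56258773803711)
short_spacer 0.94 [531. 118. 558. 151.] 0.0165 ((568.6466064453125, -396.3854064941406), (55.40021514892578, 54.057899475097656), 44.7058219909668)
short_spacer 0.19 [158. 173. 201. 216.] 0.0191 ((464.314453125, 147.74058532714844), (54.49262237548828, 53.02560806274414), 63.36656188964844)
```

View pics/w1.png

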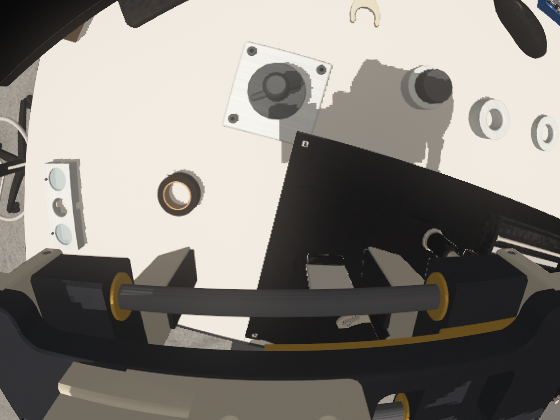

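Run:
```python
from h import *
s,im,d,P=wlook()
X=P.reshape(-1,3)[d.ravel()>0]
n=np.hypot(X[:,0]-.588,X[:,1]-.015)<.06; X=X[n]
for lo,hi in [(.108,.125),(.045,.053),(.042,.065)]:
    T=X[(X[:,2]>lo)&(X[:,2]<hi)]; c,r=cv2.minEnclosingCircle((T[:,:2]*1000).astype(np.float32)); print(lo,len(T),T.mean(0),c,r)
T=X[(X[:,2]>.042)&(X[:,2]<.065)]
c,r=cv2.minEnclosingCircle((T[:,:2]*1000).astype(np.float32)); c=np.array(c)/1000
v=T[:,:2]-c; rr=np.hypot(*v.T); a=np.degrees(np.arctan2(v[:,1],v[:,0]))
ring=(rr>.018)&(rr<.028)
for k in range(-180,180,10):
    m=ring&(a>=k)&(a<k+10)
    if m.sum(): print(k,m.sum(),np.round(T[m,2].mean()*1000,1),end=' | ')
cv2.imwrite('pics/w1c.png',cv2.resize(cv2.convertScaleAbs(im[50:140,225:335],alpha=1.6),None,fx=6,fy=6,interpolation=cv2.INTER_CUBIC))
```

```text
0.108 542 [0.58701456 0.02107332 0.11287742] (587.5010375976562, 21.27506446838379) 12.431795120239258
0.045 1780 [0.58538072 0.02095144 0.04953916] (587.4786987304688, 21.510358810424805) 32.075721740722656
0.042 1985 [0.5855052  0.02102017 0.05037474] (587.4786987304688, 21.510358810424805) 32.075721740722656
-180 31 49.4 | -170 34 49.6 | -160 34 49.5 | -150 36 49.5 | -140 33 49.9 | -130 35 49.3 | -120 32 49.5 | -110 34 49.6 | -100 37 49.7 | -90 39 51.6 | -80 34 58.3 | -70 25 55.6 | -60 33 49.8 | -50 34 49.7 | -40 32 49.6 | -30 29 49.7 | -20 27 49.5 | -10 24 49.4 | 0 27 49.5 | 10 26 49.3 | 20 26 49.4 | 30 29 49.7 | 40 30 49.8 | 50 34 49.8 | 60 31 49.6 | 70 34 49.8 | 80 30 49.4 | 90 32 50.9 | 100 31 57.7 | 110 39 55.2 | 120 34 49.8 | 130 33 49.6 | 140 34 49.8 | 150 34 49.8 | 160 32 49.6 | 170 34 49.6 |
```

View pics/w1c.png

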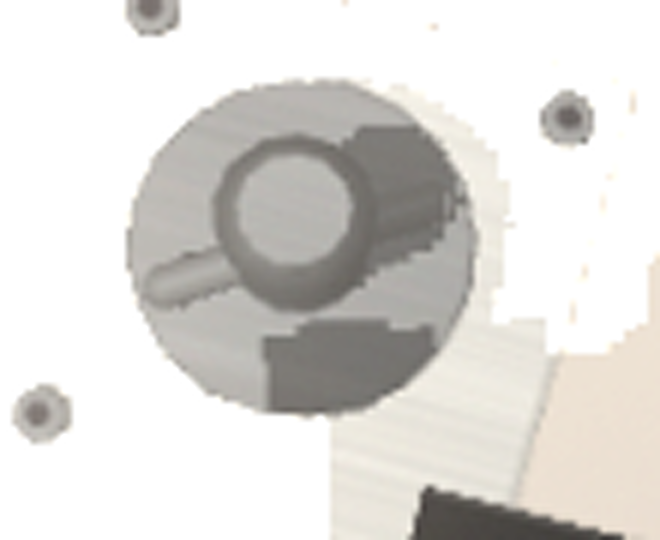

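>>> step_arm([
  {"x": -0.0627, "y": -0.428, "z": 0.13, "rx": 0, "ry": 0, "rz": 0.075, "claw": 1},
  {"x": -0.0627, "y": -0.428, "z": 0.13, "rx": 0, "ry": 0, "rz": 0.075, "claw": 1},
  {"x": -0.0627, "y": -0.428, "z": 0.13, "rx": 0, "ry": 0, "rz": 0.075, "claw": 1},
  {"x": -0.0627, "y": -0.428, "z": 0.13, "rx": 0, "ry": 0, "rz": 0.075, "claw": 1},
  {"x": -0.0627, "y": -0.428, "z": 0.13, "rx": 0, "ry": 0, "rz": 0.075, "claw": 1},
  {"x": -0.0627, "y": -0.428, "z": 0.13, "rx": 0, "ry": 0, "rz": 0.075, "claw": 1},
  {"x": -0.0627, "y": -0.428, "z": 0.13, "rx": 0, "ry": 0, "rz": 0.075, "claw": 1},
  {"x": -0.0627, "y": -0.428, "z": 0.13, "rx": 0, "ry": 0, "rz": 0.075, "claw": 1},
  {"x": -0.0627, "y": -0.428, "z": 0.13, "rx": 0, "ry": 0, "rz": 0.075, "claw": 1},
  {"x": -0.0627, "y": -0.428, "z": 0.13, "rx": 0, "ry": 0, "rz": 0.075, "claw": 1},
  {"x": -0.0627, "y": -0.428, "z": 0.13, "rx": 0, "ry": 0, "rz": 0.075, "claw": 1},
])

```text
time: 3.85
tool_pos: [0.4324, 0.3391, 0.1516]
tool_rot: [3.141, 0.0, -0.059]
contact_force: [0.4, 0.1, 1.1]
opening: 0.0916
grip_force: 0.0
```

Run:
```python
from h import *
s,im,d,P=wlook('w2.png'); print(s['tool_pos'],s['tool_rot'],s['time'])
X=P.reshape(-1,3)[d.ravel()>0]
T=X[(X[:,2]>.015)&(X[:,2]<.026)&(abs(X[:,0]-.449)<.08)&(abs(X[:,1]-.339)<.045)]
r=cv2.minAreaRect((T[:,:2]*1000).astype(np.float32)); print(r,T[:,2].mean())
a=np.radians(r[2]-90 if r[1][0]<r[1][1] else r[2]); c=np.array(r[0])/1000
print(np.degrees(a))
t=c-.017*np.array([np.cos(a),np.sin(a)]); go(*t,.005,a)
```

```text
[0.43240864 0.33911885 0.15160601] [ 3.14075463e+00  1.40764216e-04 -5.87760469e-02] 3.85
((448.7467041015625, 339.3612365722656), (50.419960021972656, 130.70606994628906), 86.2245101928711) 0.018785294232299035
-3.7754898071289062
go xyz [-0.0016 -0.0026  0.196 ] r [ 0.0006 -0.0005  0.0072]
```

View pics/w2.png

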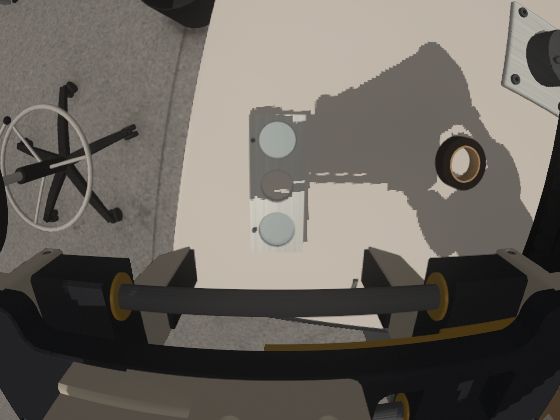

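>>> step_arm([
  {"x": -0.0016, "y": -0.0026, "z": 0.1, "rx": 0, "ry": 0, "rz": 0.0072, "claw": 1},
  {"x": -0.0016, "y": -0.0026, "z": 0.15, "rx": 0, "ry": 0, "rz": 0.0072, "claw": 1},
  {"x": -0.0016, "y": -0.0026, "z": 0.18, "rx": 0, "ry": 0, "rz": 0.0072, "claw": 1},
  {"x": -0.0016, "y": -0.0026, "z": 0.196, "rx": 0, "ry": 0, "rz": 0.0072, "claw": 1},
  {"x": -0.0016, "y": -0.0026, "z": 0.196, "rx": 0, "ry": 0, "rz": 0.0072, "claw": 0},
  {"x": -0.0016, "y": -0.0026, "z": 0.196, "rx": 0, "ry": 0, "rz": 0.0072, "claw": -1},
  {"x": -0.0016, "y": -0.0026, "z": 0.196, "rx": 0, "ry": 0, "rz": 0.0072, "claw": -1},
  {"x": -0.0016, "y": -0.0026, "z": 0.196, "rx": 0, "ry": 0, "rz": 0.0072, "claw": -1},
  {"x": -0.0016, "y": -0.0026, "z": 0.196, "rx": 0, "ry": 0, "rz": 0.0072, "claw": -1},
  {"x": -0.0016, "y": -0.0026, "z": 0.196, "rx": 0, "ry": 0, "rz": 0.0072, "claw": -1},
], squeeze=25)

```text
time: 4.73
tool_pos: [0.4318, 0.3414, 0.0055]
tool_rot: [-3.141, -0.001, -0.066]
contact_force: [-0.1, 0.5, 0.1]
opening: 0.0561
grip_force: 0.0
```

>>> step_arm([
  {"x": 0, "y": 0, "z": 0, "rx": 0, "ry": 0, "rz": 0, "claw": -1},
  {"x": 0, "y": 0, "z": 0, "rx": 0, "ry": 0, "rz": 0, "claw": -1},
  {"x": 0, "y": 0, "z": 0, "rx": 0, "ry": 0, "rz": 0, "claw": -1},
  {"x": 0, "y": 0, "z": 0, "rx": 0, "ry": 0, "rz": 0, "claw": -1},
  {"x": 0, "y": 0, "z": -0.02, "rx": 0, "ry": 0, "rz": 0, "claw": -1},
  {"x": 0, "y": 0, "z": -0.06, "rx": 0, "ry": 0, "rz": 0, "claw": -1},
  {"x": 0, "y": 0, "z": -0.11, "rx": 0, "ry": 0, "rz": 0, "claw": -1},
  {"x": 0, "y": 0, "z": -0.16, "rx": 0, "ry": 0, "rz": 0, "claw": -1},
  {"x": 0, "y": 0, "z": -0.2, "rx": 0, "ry": 0, "rz": 0, "claw": -1},
  {"x": 0, "y": 0, "z": -0.2, "rx": 0, "ry": 0, "rz": 0, "claw": -1},
])

```text
time: 5.57
tool_pos: [0.4341, 0.3434, 0.161]
tool_rot: [-3.135, -0.009, -0.065]
contact_force: [0.8, 1.1, -0.4]
opening: 0.0493
grip_force: 25.0
```

```bash
cat >> h.py <<'E'
def held(lo,hi,xr,yr):
    s,im,d,P=wlook(); T=T_tool(s); Q=(P-T[:3,3])@T[:3,:3]
    m=(d>0)&(Q[...,2]>lo)&(Q[...,2]<hi)&(Q[...,0]>xr[0])&(Q[...,0]<xr[1])&(abs(Q[...,1])<yr)
    return s,Q[m],m,im
E
python3 - <<'E'
from h import *
s,Q,m,im=held(-.03,-.005,(-.06,.1),.023)
print(s['tool_pos'],s['tool_rot'],s['opening'],s['grip_force'],len(Q))
print(Q.min(0),Q.max(0),np.median(Q[:,2]))
# far end edge (x max), z tilt along x
for x in np.arange(-.06,.1,.01):
    k=(Q[:,0]>x)&(Q[:,0]<x+.01)
    if k.sum(): print(round(x,2),k.sum(),np.round(np.median(Q[k,2])*1000,1),end=' | ')
go(.5705,.0166,.16,np.radians(16))
E
```

```text
[0.43405568 0.3434295  0.16098026] [-3.13513014 -0.00937857 -0.06501838] 0.04934502039926707 24.9998633377254 18104
[-0.04172535 -0.02299759 -0.01871056] [ 0.0826006   0.02299479 -0.00501311] -0.013935786756111526
-0.05 203 -13.9 | -0.04 1271 -12.5 | -0.03 796 -12.0 | -0.01 780 -14.4 | 0.0 1658 -14.1 | 0.01 808 -14.3 | 0.02 920 -14.4 | 0.03 1961 -14.4 | 0.04 2241 -14.0 | 0.05 2241 -11.8 | 0.06 2270 -11.7 | 0.07 2339 -14.0 | 0.08 616 -14.3 | go xyz [ 0.2115  0.4218 -0.0034] r [-0.0037 -0.008  -0.4385]
```

>>> step_arm([
  {"x": 0.2115, "y": 0.4218, "z": -0.003, "rx": 0, "ry": 0, "rz": -0.4385, "claw": -1},
  {"x": 0.2115, "y": 0.4218, "z": -0.003, "rx": 0, "ry": 0, "rz": -0.4385, "claw": -1},
  {"x": 0.2115, "y": 0.4218, "z": -0.003, "rx": 0, "ry": 0, "rz": -0.4385, "claw": -1},
  {"x": 0.2115, "y": 0.4218, "z": -0.003, "rx": 0, "ry": 0, "rz": -0.4385, "claw": -1},
  {"x": 0.2115, "y": 0.4218, "z": -0.003, "rx": 0, "ry": 0, "rz": -0.4385, "claw": -1},
  {"x": 0.2115, "y": 0.4218, "z": -0.003, "rx": 0, "ry": 0, "rz": -0.4385, "claw": -1},
  {"x": 0.2115, "y": 0.4218, "z": -0.003, "rx": 0, "ry": 0, "rz": -0.4385, "claw": -1},
  {"x": 0.2115, "y": 0.4218, "z": -0.003, "rx": 0, "ry": 0, "rz": -0.4385, "claw": -1},
  {"x": 0.2115, "y": 0.4218, "z": -0.003, "rx": 0, "ry": 0, "rz": -0.4385, "claw": -1},
  {"x": 0.2115, "y": 0.4218, "z": -0.003, "rx": 0, "ry": 0, "rz": -0.4385, "claw": -1},
  {"x": 0.2115, "y": 0.4218, "z": -0.003, "rx": 0, "ry": 0, "rz": -0.4385, "claw": -1},
  {"x": 0.2115, "y": 0.4218, "z": -0.003, "rx": 0, "ry": 0, "rz": -0.4385, "claw": -1},
])

```text
time: 6.62
tool_pos: [0.5678, 0.0159, 0.1553]
tool_rot: [-3.14, 0.003, 0.279]
contact_force: [0.1, -0.3, -0.6]
opening: 0.0497
grip_force: 25.0
```

Run:
```python
from h import *
s,Q,m,im=held(-.03,-.005,(-.06,.1),.023)
cv2.imwrite('pics/w3.png',im)
T=T_tool(s)
print(s['tool_pos'],s['tool_rot'],s['time'],'xmax',Q[:,0].max())
d=read_camera('wrist')[1]; P=wcloud(d,s)
# pillar top seen through bore?
X=P.reshape(-1,3)[d.ravel()>0]
k=(X[:,2]>.09)&(X[:,2]<.125)&(np.hypot(X[:,0]-.5875,X[:,1]-.0215)<.03)
print('pillar',k.sum(),X[k].mean(0) if k.sum() else '', np.ptp(X[k],axis=0) if k.sum() else '')
print('centre',T[:3,3]+T[:3,:3]@[.0175,0,.006])
go(.5707,.0167,.145,np.radians(16))
```

```text
[0.56782479 0.01594489 0.15525214] [-3.13995490e+00  3.09488434e-03  2.78628798e-01] 6.6167 xmax 0.0823319134214528
pillar 97 [0.57922322 0.01840793 0.11218206] [0.00711372 0.01351908 0.00875556]
centre [0.58462924 0.02076237 0.14919801]
go xyz [0.0034 0.0012 0.0148] r [-0.0012  0.0022  0.0016]
```

View pics/w3.png

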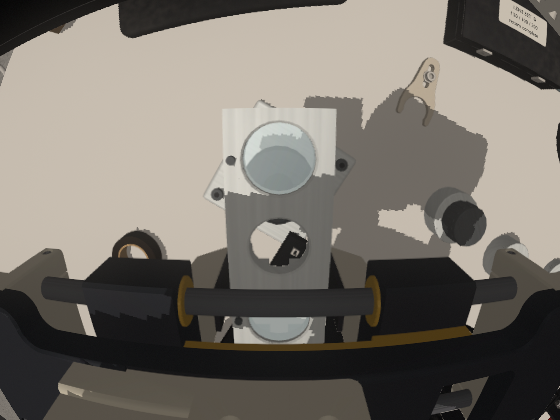

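>>> step_arm([
  {"x": 0.0034, "y": 0.0012, "z": 0.0, "rx": 0, "ry": 0, "rz": 0.0016, "claw": -1},
  {"x": 0.0034, "y": 0.0012, "z": 0.02, "rx": 0, "ry": 0, "rz": 0.0016, "claw": -1},
  {"x": 0.0034, "y": 0.0012, "z": 0.04, "rx": 0, "ry": 0, "rz": 0.0016, "claw": -1},
  {"x": 0.0034, "y": 0.0012, "z": 0.06, "rx": 0, "ry": 0, "rz": 0.0016, "claw": -1},
  {"x": 0.0034, "y": 0.0012, "z": 0.08, "rx": 0, "ry": 0, "rz": 0.0016, "claw": -1},
  {"x": 0.0034, "y": 0.0012, "z": 0.1, "rx": 0, "ry": 0, "rz": 0.0016, "claw": -1},
  {"x": 0.0034, "y": 0.0012, "z": 0.115, "rx": 0, "ry": 0, "rz": 0.0016, "claw": -1},
  {"x": 0.0034, "y": 0.0012, "z": 0.115, "rx": 0, "ry": 0, "rz": 0.0016, "claw": -1},
])

```text
time: 7.38
tool_pos: [0.5701, 0.0163, 0.0684]
tool_rot: [-3.14, 0.004, 0.279]
contact_force: [-0.9, 0.1, -0.9]
opening: 0.0498
grip_force: 25.0
```

>>> step_arm([
  {"x": 0, "y": 0, "z": 0.005, "rx": 0, "ry": 0, "rz": 0, "claw": -1},
  {"x": 0, "y": 0, "z": 0.01, "rx": 0, "ry": 0, "rz": 0, "claw": -1},
  {"x": 0, "y": 0, "z": 0.015, "rx": 0, "ry": 0, "rz": 0, "claw": -1},
  {"x": 0, "y": 0, "z": 0.017, "rx": 0, "ry": 0, "rz": 0, "claw": -1},
  {"x": 0, "y": 0, "z": 0.017, "rx": 0, "ry": 0, "rz": 0, "claw": -1},
])

```text
time: 7.8
tool_pos: [0.5717, 0.0155, 0.0579]
tool_rot: [-3.141, -0.0, 0.278]
contact_force: [-0.3, 3.0, -1.8]
opening: 0.0494
grip_force: 25.0
```

>>> step_arm([
  {"x": 0, "y": 0, "z": 0.002, "rx": 0, "ry": 0, "rz": 0, "claw": -1},
  {"x": 0, "y": 0, "z": 0.004, "rx": 0, "ry": 0, "rz": 0, "claw": -1},
  {"x": 0, "y": 0, "z": 0.004, "rx": 0, "ry": 0, "rz": 0, "claw": -1},
])

```text
time: 8.05
tool_pos: [0.5718, 0.0155, 0.0552]
tool_rot: [-3.142, -0.001, 0.278]
contact_force: [-1.1, 2.8, 1.4]
opening: 0.0495
grip_force: 25.0
```

>>> step_arm([
  {"x": 0, "y": 0, "z": 0, "rx": 0, "ry": 0, "rz": 0, "claw": 1},
  {"x": 0, "y": 0, "z": 0, "rx": 0, "ry": 0, "rz": 0, "claw": 1},
  {"x": 0, "y": 0, "z": 0, "rx": 0, "ry": 0, "rz": 0, "claw": 1},
  {"x": 0, "y": 0, "z": 0, "rx": 0, "ry": 0, "rz": 0, "claw": 1},
  {"x": 0, "y": 0, "z": -0.01, "rx": 0, "ry": 0, "rz": 0, "claw": 1},
  {"x": 0, "y": 0, "z": -0.05, "rx": 0, "ry": 0, "rz": 0, "claw": 1},
  {"x": 0, "y": 0, "z": -0.1, "rx": 0, "ry": 0, "rz": 0, "claw": 1},
  {"x": -0.06, "y": 0, "z": -0.15, "rx": 0, "ry": 0, "rz": 0, "claw": 1},
  {"x": -0.12, "y": 0, "z": -0.2, "rx": 0, "ry": 0, "rz": 0, "claw": 1},
  {"x": -0.12, "y": 0, "z": -0.2, "rx": 0, "ry": 0, "rz": 0, "claw": 1},
])

```text
time: 8.88
tool_pos: [0.4838, -0.0097, 0.2072]
tool_rot: [3.141, -0.001, 0.278]
contact_force: [0.8, 0.3, -0.0]
opening: 0.0918
grip_force: 0.0
```

Run:
```python
from h import *
s,im,d,P=wlook('w4.png'); print(s['tool_pos'],s['tool_rot'],s['time'])
X=P.reshape(-1,3)[d.ravel()>0]
n=np.hypot(X[:,0]-.5875,X[:,1]-.0215)<.075; Y=X[n]
T=Y[(Y[:,2]>.06)&(Y[:,2]<.085)]
print(cv2.minAreaRect((T[:,:2]*1000).astype(np.float32)),np.percentile(T[:,2],[5,50,95]))
A=np.c_[T[:,:2]-T[:,:2].mean(0),np.ones(len(T))]; k=abs(T[:,2]-np.median(T[:,2]))<.006
print('plane',np.linalg.lstsq(A[k],T[k,2],rcond=None)[0])
K=Y[(Y[:,2]>.108)&(Y[:,2]<.125)]; print('pillar',K[:,:2].mean(0),cv2.minEnclosingCircle((K[:,:2]*1000).astype(np.float32)))
for q,c,h in [('spacer',(.576,-.27),.03),('cap',(.604,-.163),.056),('short',(.569,-.397),.016)]:
    T=X[(np.hypot(X[:,0]-c[0],X[:,1]-c[1])<.04)&(abs(X[:,2]-h)<.004)]
    if len(T)>20: print(q,cv2.minEnclosingCircle((T[:,:2]*1000).astype(np.float32)),len(T),T[:,2].mean(),(T[:,:2].max(0)+T[:,:2].min(0))/2)
go(.5753,-.2698,.15,0)
```

```text
[ 0.48375256 -0.00968627  0.20717653] [ 3.14055270e+00 -1.17706818e-03  2.78119983e-01] 8.8833
((588.4669189453125, 21.476789474487305), (130.35043334960938, 53.948001861572266), 16.132869720458984) [0.0658792  0.06919077 0.07075177]
plane [-0.00088752  0.00187489  0.06872953]
pillar [0.58684031 0.02124501] ((587.302001953125, 21.362180709838867), 12.344660758972168)
spacer ((574.3804321289062, -270.3132629394531), 28.969266891479492) 865 0.02922099871674988 [ 0.57480651 -0.27056877]
cap ((604.4537353515625, -163.37022399902344), 20.506885528564453) 950 0.05543823669663021 [ 0.6042511  -0.16375561]
short ((569.177734375, -396.7613525390625), 29.192903518676758) 536 0.01518372335936507 [ 0.56885063 -0.39668636]
go xyz [0.0248 0.3664 0.0825] r [ 0.0034 -0.0049  0.354 ]
```

View pics/w4.png

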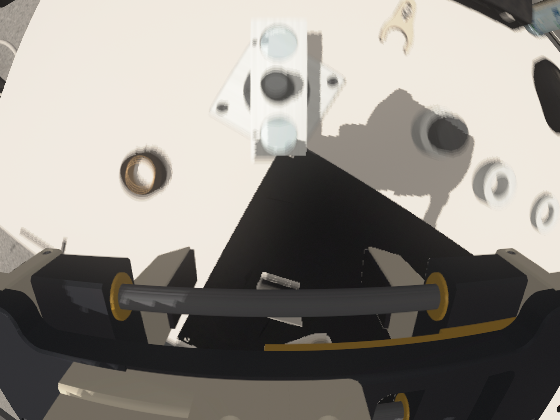

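>>> step_arm([
  {"x": 0.021, "y": 0.3675, "z": 0.12, "rx": 0, "ry": 0, "rz": 0.354, "claw": 1},
  {"x": 0.021, "y": 0.3675, "z": 0.12, "rx": 0, "ry": 0, "rz": 0.354, "claw": 1},
  {"x": 0.021, "y": 0.3675, "z": 0.12, "rx": 0, "ry": 0, "rz": 0.354, "claw": 1},
  {"x": 0.021, "y": 0.3675, "z": 0.12, "rx": 0, "ry": 0, "rz": 0.354, "claw": 1},
  {"x": 0.021, "y": 0.3675, "z": 0.12, "rx": 0, "ry": 0, "rz": 0.354, "claw": 1},
  {"x": 0.021, "y": 0.3675, "z": 0.12, "rx": 0, "ry": 0, "rz": 0.354, "claw": 1},
  {"x": 0.021, "y": 0.3675, "z": 0.12, "rx": 0, "ry": 0, "rz": 0.354, "claw": 1},
  {"x": 0.021, "y": 0.3675, "z": 0.12, "rx": 0, "ry": 0, "rz": 0.354, "claw": 1},
  {"x": 0.021, "y": 0.3675, "z": 0.12, "rx": 0, "ry": 0, "rz": 0.354, "claw": 1},
  {"x": 0.021, "y": 0.3675, "z": 0.12, "rx": 0, "ry": 0, "rz": 0.354, "claw": 1},
  {"x": 0.021, "y": 0.3675, "z": 0.12, "rx": 0, "ry": 0, "rz": 0.354, "claw": 1},
])

```text
time: 9.85
tool_pos: [0.5759, -0.2691, 0.1159]
tool_rot: [3.141, -0.001, 0.001]
contact_force: [0.1, 0.9, -0.2]
opening: 0.0918
grip_force: 0.0
```

Run:
```python
from h import *
s,im,d,P=wlook(); print(s['tool_pos'],s['tool_rot'],s['time'])
X=P.reshape(-1,3)[d.ravel()>0]
for q,c,h in [('spacer',(.575,-.27),.03),('cap',(.604,-.163),.056),('short',(.569,-.397),.016)]:
    T=X[(np.hypot(X[:,0]-c[0],X[:,1]-c[1])<.04)&(abs(X[:,2]-h)<.004)]
    if len(T)>20: print(q,cv2.minEnclosingCircle((T[:,:2]*1000).astype(np.float32)),len(T),T[:,2].mean(),(T[:,:2].max(0)+T[:,:2].min(0))/2)
go(.5746,-.2704,.006,0)
```

```text
[ 0.57593808 -0.26906875  0.11591433] [ 3.14130837e+00 -6.84963959e-04  7.65401905e-04] 9.85
spacer ((575.0454711914062, -270.81195068359375), 28.249624252319336) 2733 0.02940616616554511 [ 0.57531964 -0.27089806]
cap ((604.5328369140625, -165.34628295898438), 20.528593063354492) 1971 0.05546782723581119 [ 0.60433428 -0.16483214]
short ((568.6014404296875, -397.299072265625), 28.42571449279785) 1901 0.01530493885864051 [ 0.56909798 -0.39708531]
go xyz [-0.0021  0.0019  0.1468] r [ 0.0007 -0.0013  0.0015]
```

>>> step_arm([
  {"x": -0.0012, "y": 0.0023, "z": 0.05, "rx": 0, "ry": 0, "rz": 0, "claw": 1},
  {"x": -0.0012, "y": 0.0023, "z": 0.1, "rx": 0, "ry": 0, "rz": 0, "claw": 1},
  {"x": -0.0012, "y": 0.0023, "z": 0.13, "rx": 0, "ry": 0, "rz": 0, "claw": 1},
  {"x": -0.0012, "y": 0.0023, "z": 0.146, "rx": 0, "ry": 0, "rz": 0, "claw": 1},
  {"x": -0.0012, "y": 0.0023, "z": 0.146, "rx": 0, "ry": 0, "rz": 0, "claw": -1},
  {"x": -0.0012, "y": 0.0023, "z": 0.146, "rx": 0, "ry": 0, "rz": 0, "claw": -1},
  {"x": -0.0012, "y": 0.0023, "z": 0.146, "rx": 0, "ry": 0, "rz": 0, "claw": -1},
  {"x": -0.0012, "y": 0.0023, "z": 0.146, "rx": 0, "ry": 0, "rz": 0, "claw": -1},
  {"x": -0.0012, "y": 0.0023, "z": 0.146, "rx": 0, "ry": 0, "rz": 0, "claw": -1},
  {"x": -0.0012, "y": 0.0023, "z": 0.146, "rx": 0, "ry": 0, "rz": 0, "claw": -1},
  {"x": -0.0012, "y": 0.0023, "z": 0.146, "rx": 0, "ry": 0, "rz": 0, "claw": -1},
  {"x": -0.0012, "y": 0.0023, "z": 0.146, "rx": 0, "ry": 0, "rz": 0, "claw": -1},
])

```text
time: 10.9
tool_pos: [0.5754, -0.2719, 0.0066]
tool_rot: [3.141, -0.001, -0.0]
contact_force: [-0.7, 1.7, 5.8]
opening: 0.0537
grip_force: 25.0
```

>>> step_arm([
  {"x": 0, "y": 0, "z": -0.01, "rx": 0, "ry": 0, "rz": 0, "claw": -1},
  {"x": 0, "y": 0, "z": -0.05, "rx": 0, "ry": 0, "rz": 0, "claw": -1},
  {"x": 0, "y": 0, "z": -0.1, "rx": 0, "ry": 0, "rz": 0, "claw": -1},
  {"x": 0, "y": 0, "z": -0.15, "rx": 0, "ry": 0, "rz": 0, "claw": -1},
  {"x": 0, "y": 0, "z": -0.19, "rx": 0, "ry": 0, "rz": 0, "claw": -1},
  {"x": 0, "y": 0, "z": -0.19, "rx": 0, "ry": 0, "rz": 0, "claw": -1},
  {"x": 0, "y": 0, "z": -0.19, "rx": 0, "ry": 0, "rz": 0, "claw": -1},
])

```text
time: 11.48
tool_pos: [0.5757, -0.2725, 0.1504]
tool_rot: [3.139, -0.004, -0.0]
contact_force: [0.4, -0.1, -2.0]
opening: 0.0536
grip_force: 25.0
```

```bash
cat >> h.py <<'E'
def circ(Q):
    from scipy.optimize import least_squares
    h=cv2.convexHull((Q[:,:2]*1e4).astype(np.int32))[:,0]/1e4
    f=least_squares(lambda p:np.hypot(*(h-p[:2]).T)-p[2],[*h.mean(0),.028],loss='soft_l1',f_scale=.0005)
    return f.x
E
python3 - <<'E'
from h import *
s,Q,m,im=held(-.05,-.01,(-.04,.05),.04)
print(s['tool_pos'],s['tool_rot'],s['time'],s['opening'],len(Q))
z=np.histogram(Q[:,2],bins=np.arange(-.05,-.009,.004)); print(z)
T=Q[(Q[:,2]>-.028)&(Q[:,2]<-.02)]
print(T.min(0),T.max(0),T.mean(0)); print(circ(T))
E
```

```text
[ 0.57568801 -0.27246997  0.15038228] [ 3.13896230e+00 -3.69294575e-03 -3.16945973e-04] 11.4833 0.05363116185149733 7954
(array([ 142,  255,  284,  311,  285,  282, 4493,  928,  494,  480]), array([-0.05 , -0.046, -0.042, -0.038, -0.034, -0.03 , -0.026, -0.022,
       -0.018, -0.014, -0.01 ]))
[-0.02737176 -0.03999531 -0.02798977] [ 0.02799439  0.03997821 -0.02000044] [ 0.00763506  0.00054686 -0.02292814]
[0.00024214 0.00091364 0.02792897]
```

>>> step_arm([
  {"x": 0.0157, "y": -0.392, "z": 0, "rx": 0, "ry": 0, "rz": 0, "claw": -1},
  {"x": 0.0157, "y": -0.392, "z": 0, "rx": 0, "ry": 0, "rz": 0, "claw": -1},
  {"x": 0.0157, "y": -0.392, "z": 0, "rx": 0, "ry": 0, "rz": 0, "claw": -1},
  {"x": 0.0157, "y": -0.392, "z": 0, "rx": 0, "ry": 0, "rz": 0, "claw": -1},
  {"x": 0.0157, "y": -0.392, "z": 0, "rx": 0, "ry": 0, "rz": 0, "claw": -1},
  {"x": 0.0157, "y": -0.392, "z": 0, "rx": 0, "ry": 0, "rz": 0, "claw": -1},
  {"x": 0.0157, "y": -0.392, "z": 0, "rx": 0, "ry": 0, "rz": 0, "claw": -1},
  {"x": 0.0157, "y": -0.392, "z": 0, "rx": 0, "ry": 0, "rz": 0, "claw": -1},
  {"x": 0.0157, "y": -0.392, "z": 0, "rx": 0, "ry": 0, "rz": 0, "claw": -1},
  {"x": 0.0157, "y": -0.392, "z": 0, "rx": 0, "ry": 0, "rz": 0, "claw": -1},
  {"x": 0.0157, "y": -0.392, "z": 0, "rx": 0, "ry": 0, "rz": 0, "claw": -1},
])

```text
time: 12.45
tool_pos: [0.5863, 0.0209, 0.1469]
tool_rot: [3.141, 0.002, -0.001]
contact_force: [0.4, 0.6, -1.5]
opening: 0.0538
grip_force: 25.0
```

Run:
```python
from h import *
s,Q,m,im=held(-.05,-.01,(-.04,.05),.04)
print(s['tool_pos'],s['tool_rot'],s['time'],s['opening'])
T=Q[(Q[:,2]>-.028)&(Q[:,2]<-.02)]; c=circ(T); print(c)
TT=T_tool(s); print('ring world',TT[:3,3]+TT[:3,:3]@[c[0],c[1],-.0235])
go(.5875,.022,.13,0)
```

```text
[0.58633978 0.02088402 0.14690936] [ 3.14118538e+00  1.95811318e-03 -1.43153351e-03] 12.45 0.053816044881413054
[0.00023828 0.00020054 0.02795422]
ring world [0.5866238  0.02069264 0.17040893]
go xyz [ 0.0014 -0.0019  0.0229] r [ 0.0004  0.0018 -0.0028]
```

>>> step_arm([
  {"x": 0.0012, "y": -0.001, "z": 0.015, "rx": 0, "ry": 0, "rz": 0, "claw": -1},
  {"x": 0.0012, "y": -0.001, "z": 0.03, "rx": 0, "ry": 0, "rz": 0, "claw": -1},
  {"x": 0.0012, "y": -0.001, "z": 0.045, "rx": 0, "ry": 0, "rz": 0, "claw": -1},
  {"x": 0.0012, "y": -0.001, "z": 0.06, "rx": 0, "ry": 0, "rz": 0, "claw": -1},
  {"x": 0.0012, "y": -0.001, "z": 0.075, "rx": 0, "ry": 0, "rz": 0, "claw": -1},
  {"x": 0.0012, "y": -0.001, "z": 0.085, "rx": 0, "ry": 0, "rz": 0, "claw": -1},
  {"x": 0.0012, "y": -0.001, "z": 0.09, "rx": 0, "ry": 0, "rz": 0, "claw": -1},
  {"x": 0.0012, "y": -0.001, "z": 0.09, "rx": 0, "ry": 0, "rz": 0, "claw": -1},
])

```text
time: 13.17
tool_pos: [0.5872, 0.0228, 0.0793]
tool_rot: [-3.142, 0.002, -0.0]
contact_force: [-0.2, -0.1, -1.4]
opening: 0.0534
grip_force: 25.0
```

>>> step_arm([
  {"x": 0, "y": 0, "z": 0.002, "rx": 0, "ry": 0, "rz": 0, "claw": -1},
  {"x": 0, "y": 0, "z": 0.004, "rx": 0, "ry": 0, "rz": 0, "claw": -1},
  {"x": 0, "y": 0, "z": 0.005, "rx": 0, "ry": 0, "rz": 0, "claw": -1},
  {"x": 0, "y": 0, "z": 0.005, "rx": 0, "ry": 0, "rz": 0, "claw": -1},
])

```text
time: 13.5
tool_pos: [0.5878, 0.0229, 0.077]
tool_rot: [3.141, -0.001, -0.0]
contact_force: [0.1, -0.4, -1.5]
opening: 0.0533
grip_force: 25.0
```

>>> step_arm([
  {"x": 0, "y": 0, "z": 0.0015, "rx": 0, "ry": 0, "rz": 0, "claw": -1},
  {"x": 0, "y": 0, "z": 0.0015, "rx": 0, "ry": 0, "rz": 0, "claw": -1},
  {"x": 0, "y": 0, "z": 0.0015, "rx": 0, "ry": 0, "rz": 0, "claw": 1},
  {"x": 0, "y": 0, "z": 0.0015, "rx": 0, "ry": 0, "rz": 0, "claw": 1},
  {"x": 0, "y": 0, "z": 0.0015, "rx": 0, "ry": 0, "rz": 0, "claw": 1},
  {"x": 0, "y": 0, "z": 0.0015, "rx": 0, "ry": 0, "rz": 0, "claw": 1},
  {"x": 0, "y": 0, "z": -0.02, "rx": 0, "ry": 0, "rz": 0, "claw": 1},
  {"x": 0, "y": 0, "z": -0.06, "rx": 0, "ry": 0, "rz": 0, "claw": 1},
  {"x": -0.02, "y": 0, "z": -0.11, "rx": 0, "ry": 0, "rz": 0, "claw": 1},
  {"x": -0.08, "y": 0.03, "z": -0.16, "rx": 0, "ry": 0, "rz": 0, "claw": 1},
  {"x": -0.1, "y": 0.05, "z": -0.18, "rx": 0, "ry": 0, "rz": 0, "claw": 1},
  {"x": -0.1, "y": 0.05, "z": -0.18, "rx": 0, "ry": 0, "rz": 0, "claw": 1},
])

```text
time: 14.5
tool_pos: [0.5112, -0.0164, 0.2161]
tool_rot: [3.139, -0.005, -0.001]
contact_force: [1.3, -0.1, -0.1]
opening: 0.0918
grip_force: 0.0
```

Run:
```python
from h import *
s,im,d,P=wlook('w5.png'); print(s['tool_pos'],s['tool_rot'],s['time'])
X=P.reshape(-1,3)[d.ravel()>0]
Y=X[np.hypot(X[:,0]-.5875,X[:,1]-.0215)<.06]
T=Y[(Y[:,2]>.094)&(Y[:,2]<.105)]; print('spacer',circ(T),np.percentile(T[:,2],[5,50,95]))
print('plane',np.linalg.lstsq(np.c_[T[:,:2]-T[:,:2].mean(0),np.ones(len(T))],T[:,2],rcond=None)[0])
K=Y[(Y[:,2]>.111)&(Y[:,2]<.125)]; print('pillar',circ(K),K[:,2].mean())
T=X[(np.hypot(X[:,0]-.604,X[:,1]+.164)<.035)&(abs(X[:,2]-.0555)<.003)]; print('cap',circ(T))
cx,cy,_=circ(T); go(cx,cy,.15,0); go(cx,cy,.035,0)
```

```text
[ 0.51123149 -0.01644316  0.21607593] [ 3.13929842e+00 -4.98943925e-03 -9.19655658e-04] 14.5
spacer [0.58765537 0.02205055 0.02768975] [0.09772922 0.09944363 0.10073382]
plane [ 0.00042336 -0.00166311  0.09935881]
pillar [0.58751481 0.02113463 0.01051718] 0.11402327735499408
cap [ 0.60449118 -0.16356204  0.01983289]
go xyz [0.1231 0.1964 0.0874] r [ 0.002  -0.0063 -0.0024]
go xyz [0.1223 0.1961 0.2408] r [ 0.002  -0.0063 -0.0024]
```

View pics/w5.png

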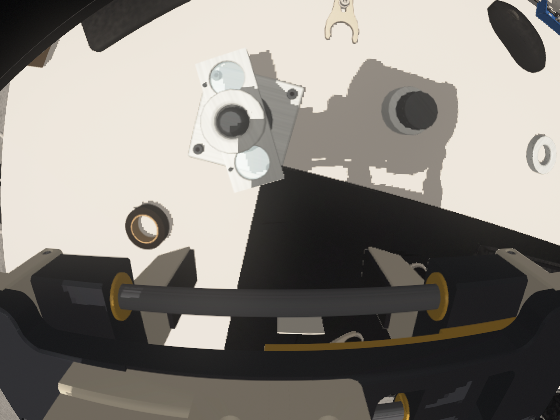

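>>> step_arm([
  {"x": 0.1225, "y": 0.1965, "z": 0.09, "rx": 0, "ry": 0, "rz": 0, "claw": 1},
  {"x": 0.1225, "y": 0.1965, "z": 0.09, "rx": 0, "ry": 0, "rz": 0, "claw": 1},
  {"x": 0.1225, "y": 0.1965, "z": 0.09, "rx": 0, "ry": 0, "rz": 0, "claw": 1},
  {"x": 0.1225, "y": 0.1965, "z": 0.09, "rx": 0, "ry": 0, "rz": 0, "claw": 1},
  {"x": 0.1225, "y": 0.1965, "z": 0.09, "rx": 0, "ry": 0, "rz": 0, "claw": 1},
  {"x": 0.1225, "y": 0.1965, "z": 0.09, "rx": 0, "ry": 0, "rz": 0, "claw": 1},
  {"x": 0.1225, "y": 0.1965, "z": 0.09, "rx": 0, "ry": 0, "rz": 0, "claw": 1},
  {"x": 0.1225, "y": 0.1965, "z": 0.09, "rx": 0, "ry": 0, "rz": 0, "claw": 1},
])

```text
time: 15.22
tool_pos: [0.6044, -0.1609, 0.1433]
tool_rot: [-3.141, 0.001, 0.0]
contact_force: [-0.3, 0.5, 0.1]
opening: 0.0921
grip_force: 0.0
```

Run:
```python
from h import *
s,im,d,P=wlook(); print(s['tool_pos'],s['tool_rot'],s['time'])
X=P.reshape(-1,3)[d.ravel()>0]
T=X[(np.hypot(X[:,0]-.604,X[:,1]+.164)<.035)&(abs(X[:,2]-.0555)<.003)]; print('cap',circ(T))
cx,cy,_=circ(T); go(cx,cy,.034,0)
```

```text
[ 0.60435413 -0.16092363  0.14332436] [-3.14064441e+00  1.37548228e-03  1.15051079e-04] 15.2167
cap [ 0.60486171 -0.16401985  0.01960713]
go xyz [0.0006 0.0046 0.1467] r [-0.0007  0.0005  0.001 ]
```

>>> step_arm([
  {"x": 0.0006, "y": 0.0044, "z": 0.05, "rx": 0, "ry": 0, "rz": 0, "claw": 1},
  {"x": 0.0006, "y": 0.0044, "z": 0.1, "rx": 0, "ry": 0, "rz": 0, "claw": 1},
  {"x": 0.0006, "y": 0.0044, "z": 0.13, "rx": 0, "ry": 0, "rz": 0, "claw": 1},
  {"x": 0.0006, "y": 0.0044, "z": 0.1457, "rx": 0, "ry": 0, "rz": 0, "claw": 1},
  {"x": 0.0006, "y": 0.0044, "z": 0.1457, "rx": 0, "ry": 0, "rz": 0, "claw": -1},
  {"x": 0.0006, "y": 0.0044, "z": 0.1457, "rx": 0, "ry": 0, "rz": 0, "claw": -1},
  {"x": 0.0006, "y": 0.0044, "z": 0.1457, "rx": 0, "ry": 0, "rz": 0, "claw": -1},
  {"x": 0.0006, "y": 0.0044, "z": 0.1457, "rx": 0, "ry": 0, "rz": 0, "claw": -1},
  {"x": 0.0006, "y": 0.0044, "z": 0.1457, "rx": 0, "ry": 0, "rz": 0, "claw": -1},
  {"x": 0.0006, "y": 0.0044, "z": 0.1457, "rx": 0, "ry": 0, "rz": 0, "claw": -1},
  {"x": 0.0006, "y": 0.0044, "z": 0.1457, "rx": 0, "ry": 0, "rz": 0, "claw": -1},
  {"x": 0.0006, "y": 0.0044, "z": 0.1457, "rx": 0, "ry": 0, "rz": 0, "claw": -1},
], squeeze=35)

```text
time: 16.27
tool_pos: [0.6051, -0.1654, 0.0353]
tool_rot: [3.141, -0.0, -0.0]
contact_force: [0.6, 4.2, 3.1]
opening: 0.0432
grip_force: 2.6
```

>>> step_arm([
  {"x": 0, "y": 0, "z": 0, "rx": 0, "ry": 0, "rz": 0, "claw": -1},
  {"x": 0, "y": 0, "z": 0, "rx": 0, "ry": 0, "rz": 0, "claw": -1},
  {"x": 0, "y": 0, "z": 0, "rx": 0, "ry": 0, "rz": 0, "claw": -1},
  {"x": 0, "y": 0, "z": -0.01, "rx": 0, "ry": 0, "rz": 0, "claw": -1},
  {"x": 0, "y": 0, "z": -0.05, "rx": 0, "ry": 0, "rz": 0, "claw": -1},
  {"x": 0, "y": 0, "z": -0.1, "rx": 0, "ry": 0, "rz": 0, "claw": -1},
  {"x": 0, "y": 0, "z": -0.15, "rx": 0, "ry": 0, "rz": 0, "claw": -1},
  {"x": 0, "y": 0, "z": -0.185, "rx": 0, "ry": 0, "rz": 0, "claw": -1},
  {"x": 0, "y": 0, "z": -0.185, "rx": 0, "ry": 0, "rz": 0, "claw": -1},
  {"x": 0, "y": 0, "z": -0.185, "rx": 0, "ry": 0, "rz": 0, "claw": -1},
])

```text
time: 17.1
tool_pos: [0.6054, -0.1657, 0.1752]
tool_rot: [3.14, -0.003, -0.0]
contact_force: [-0.3, 0.5, -2.7]
opening: 0.0393
grip_force: 35.0
```

Run:
```python
from h import *
s,Q,m,im=held(-.03,.05,(-.04,.05),.04)
print(s['tool_pos'],s['tool_rot'],s['time'],s['opening'],s['grip_force'])
print(np.histogram(Q[:,2]*1000,bins=np.arange(-30,50,4)))
T=Q[(Q[:,2]>-.025)&(Q[:,2]<-.018)&(abs(Q[:,1])<.022)]; print(circ(T),T.min(0),T.max(0),np.median(T[:,2]))
```

```text
[ 0.60544449 -0.16574873  0.17520336] [ 3.13995163e+00 -2.78245520e-03 -3.79120832e-04] 17.1 0.03928396503706375 34.999094009399414
(array([ 262,  278, 3015,  568,  460,  382,  291,  219,  126, 1654,  164,
        148,  144,  136,  138,  105,    4,    0,    0]), array([-30, -26, -22, -18, -14, -10,  -6,  -2,   2,   6,  10,  14,  18,
        22,  26,  30,  34,  38,  42,  46]))
[5.71817793e-05 4.45939615e-04 1.98354408e-02] [-0.01974424 -0.02195746 -0.02491489] [ 0.01959861  0.02197669 -0.0180224 ] -0.020232638598736558
```

>>> step_arm([
  {"x": -0.0235, "y": -0.249, "z": 0, "rx": 0, "ry": 0, "rz": 0, "claw": -1},
  {"x": -0.0235, "y": -0.249, "z": 0, "rx": 0, "ry": 0, "rz": 0, "claw": -1},
  {"x": -0.0235, "y": -0.249, "z": 0, "rx": 0, "ry": 0, "rz": 0, "claw": -1},
  {"x": -0.0235, "y": -0.249, "z": 0, "rx": 0, "ry": 0, "rz": 0, "claw": -1},
  {"x": -0.0235, "y": -0.249, "z": 0, "rx": 0, "ry": 0, "rz": 0, "claw": -1},
  {"x": -0.0235, "y": -0.249, "z": 0, "rx": 0, "ry": 0, "rz": 0, "claw": -1},
  {"x": -0.0235, "y": -0.249, "z": 0, "rx": 0, "ry": 0, "rz": 0, "claw": -1},
  {"x": -0.0235, "y": -0.249, "z": 0, "rx": 0, "ry": 0, "rz": 0, "claw": -1},
  {"x": -0.0235, "y": -0.249, "z": 0, "rx": 0, "ry": 0, "rz": 0, "claw": -1},
])

```text
time: 17.9
tool_pos: [0.5871, 0.0203, 0.1726]
tool_rot: [3.141, 0.002, -0.002]
contact_force: [0.1, 0.3, -1.4]
opening: 0.0398
grip_force: 35.0
```

Run:
```python
from h import *
s,Q,m,im=held(-.03,.05,(-.04,.05),.04)
print(s['tool_pos'],s['tool_rot'],s['time'],s['opening'],s['grip_force'])
T=Q[(Q[:,2]>-.025)&(Q[:,2]<-.018)&(abs(Q[:,1])<.022)]; c=circ(T); print(c,np.median(T[:,2]))
TT=T_tool(s); print((TT[:3,3]+TT[:3,:3]@[c[0],c[1],0]))
```

```text
[0.58708915 0.0202515  0.17255859] [ 3.14124166e+00  1.93281254e-03 -1.65018308e-03] 17.9 0.03976000602913228 34.99903678894043
[-8.09098964e-05  2.26797571e-04  1.98527154e-02] -0.020261146380233214
[0.58700787 0.02002484 0.17255883]
```

>>> step_arm([
  {"x": 0.0007, "y": -0.0019, "z": 0.01, "rx": 0, "ry": 0, "rz": 0, "claw": -1},
  {"x": 0.0007, "y": -0.0019, "z": 0.02, "rx": 0, "ry": 0, "rz": 0, "claw": -1},
  {"x": 0.0007, "y": -0.0019, "z": 0.03, "rx": 0, "ry": 0, "rz": 0, "claw": -1},
  {"x": 0.0007, "y": -0.0019, "z": 0.038, "rx": 0, "ry": 0, "rz": 0, "claw": -1},
  {"x": 0.0007, "y": -0.0019, "z": 0.044, "rx": 0, "ry": 0, "rz": 0, "claw": -1},
  {"x": 0.0007, "y": -0.0019, "z": 0.047, "rx": 0, "ry": 0, "rz": 0, "claw": -1},
  {"x": 0.0007, "y": -0.0019, "z": 0.047, "rx": 0, "ry": 0, "rz": 0, "claw": -1},
])

```text
time: 18.53
tool_pos: [0.5876, 0.0229, 0.1376]
tool_rot: [-3.142, 0.001, -0.0]
contact_force: [-0.7, -0.4, -2.3]
opening: 0.0393
grip_force: 35.0
```

>>> step_arm([
  {"x": 0, "y": 0, "z": 0.0015, "rx": 0, "ry": 0, "rz": 0, "claw": -1},
  {"x": 0, "y": 0, "z": 0.0025, "rx": 0, "ry": 0, "rz": 0, "claw": -1},
  {"x": 0, "y": 0, "z": 0.0025, "rx": 0, "ry": 0, "rz": 0, "claw": -1},
])

```text
time: 18.78
tool_pos: [0.588, 0.023, 0.1367]
tool_rot: [3.141, -0.0, -0.0]
contact_force: [0.1, -1.0, -1.1]
opening: 0.0391
grip_force: 35.0
```

Near seated; ease 1 mm more, release, retreat.

>>> step_arm([
  {"x": 0, "y": 0, "z": 0.0015, "rx": 0, "ry": 0, "rz": 0, "claw": -1},
  {"x": 0, "y": 0, "z": 0.0015, "rx": 0, "ry": 0, "rz": 0, "claw": -1},
  {"x": 0, "y": 0, "z": 0.0015, "rx": 0, "ry": 0, "rz": 0, "claw": 1},
  {"x": 0, "y": 0, "z": 0.0015, "rx": 0, "ry": 0, "rz": 0, "claw": 1},
  {"x": 0, "y": 0, "z": 0.0015, "rx": 0, "ry": 0, "rz": 0, "claw": 1},
  {"x": 0, "y": 0, "z": 0.0015, "rx": 0, "ry": 0, "rz": 0, "claw": 1},
  {"x": 0, "y": 0, "z": 0.0015, "rx": 0, "ry": 0, "rz": 0, "claw": 1},
  {"x": 0, "y": 0, "z": -0.03, "rx": 0, "ry": 0, "rz": 0, "claw": 1},
  {"x": 0, "y": 0, "z": -0.08, "rx": 0, "ry": 0, "rz": 0, "claw": 1},
  {"x": -0.05, "y": 0, "z": -0.12, "rx": 0, "ry": 0, "rz": 0, "claw": 1},
  {"x": -0.1, "y": 0, "z": -0.15, "rx": 0, "ry": 0, "rz": 0, "claw": 1},
  {"x": -0.1, "y": 0, "z": -0.15, "rx": 0, "ry": 0, "rz": 0, "claw": 1},
])

```text
time: 19.78
tool_pos: [0.5107, 0.0232, 0.2532]
tool_rot: [3.141, -0.004, 0.0]
contact_force: [1.5, 0.7, -0.1]
opening: 0.0916
grip_force: 0.0
```

>>> step_arm([
  {"x": 0, "y": 0, "z": 0, "rx": 0, "ry": 0, "rz": 0, "claw": 1},
  {"x": 0, "y": 0, "z": 0, "rx": 0, "ry": 0, "rz": 0, "claw": 1},
  {"x": 0, "y": 0, "z": 0, "rx": 0, "ry": 0, "rz": 0, "claw": 1},
])

```text
time: 20.03
tool_pos: [0.5135, 0.0229, 0.248]
tool_rot: [-3.142, 0.001, -0.0]
contact_force: [-0.3, -0.9, -0.2]
opening: 0.0918
grip_force: 0.0
```

Run:
```python
from h import *
s,im,d,P=wlook('w6.png'); print(s['tool_pos'],s['time'])
X=P.reshape(-1,3)[d.ravel()>0]
Y=X[np.hypot(X[:,0]-.5875,X[:,1]-.0215)<.07]
for n,lo,hi in [('knob',.15,.165),('skirt',.122,.134),('support',.063,.076)]:
    T=Y[(Y[:,2]>lo)&(Y[:,2]<hi)]; print(n,len(T),circ(T),np.percentile(T[:,2],[5,50,95]),np.linalg.lstsq(np.c_[T[:,:2]-T[:,:2].mean(0),np.ones(len(T))],T[:,2],rcond=None)[0][:2])
```

```text
[0.51348304 0.022875   0.24800787] 20.0333
knob 2086 [0.587329   0.02215    0.02069112] [0.15409672 0.1555786  0.1567174 ] [-0.0034558   0.00074767]
skirt 1181 [0.58730313 0.02215517 0.02767595] [0.12618554 0.1275192  0.12864239] [-0.0024772  -0.00022355]
support 3250 [0.58840195 0.02105866 0.06649163] [0.06579396 0.06879704 0.07074019] [-0.00032388 -0.00114632]
```

View pics/w6.png

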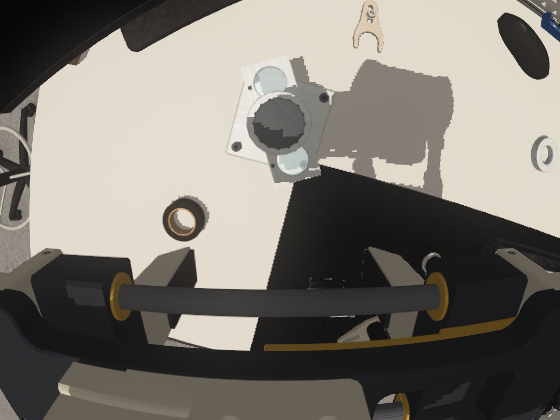

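Picture and depth agree. The cap sits on the stand at about (277,122), with the knob top at 0.156 m, the skirt top at 0.128 m and the support top at 0.070 m, all level. The bystanders have not moved.

```bash
python3 -c "
from h import *
print(robot.hand_in())"
```

```text
the job is handed in; nothing more can be done
None
```

The filter stack is assembled and handed in at about 20 s: support flat over the pin, tall spacer on it, clamp cap on top, everything released and the short ring, tape roll and fork clamp untouched; no verdict came back from the hand-in.

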